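# Gauge a kiln prop on the sawing board with the flip stop

### The job

Get the long cream soft-brick bar ready to be sawn into a kiln prop: flip the red stop down onto the sawing board's fence, lay the bar flat on the board against the fence and slide it along until its end butts against the stop, then flip the stop up again, leaving the bar lying flush against the fence exactly where it was gauged. Soft brick chips, so set the bar down rather than dropping it, do not shift the stop's setting along the fence, and leave everything else on the bench where it is.

Things in the scene. Friction and masses are not known exactly. Their poses are not given: they have to be found in the camera images.
- saw_board: Sawing board fixed to the bench: ply bed 160 mm (its x) by 340 (y), 18 thick. Origin at the underside, 85 mm behind the front edge, halfway along. x points from the front to the fence, y along the fence, z up. Fence: aluminium bar 20 x 20 mm, full length, front face at x = 35 mm, top 20 mm above the bed, saw kerf at y = -40 mm. The flip stop is near the +y end; the bar belongs on its -y side.
- stop_carriage: Dark steel hinge block of the flip stop, 34 mm along the fence, clamped on the fence by a black knob at its rear. Origin on the hinge pin, axes as the sawing board. Its setting along the fence differs from start to start and must stay as found; it holds against 90 N.
- stop_pivot (a point): On the hinge pin's axis, middle of the stop arm's width: 10 mm behind the fence face, 40 mm above the bed (58 mm above the bench). The pin runs along the fence.
- stop_arm (a joint): Red stop arm, rad: 0 = down (level, pointing forward over the bed, drop blade hanging 8 to 38 mm in front of the fence face, 3 mm above the bed); grows swinging up and back; 1.95 = fully up, leaning 0.38 past vertical. Starts up. Arm 16 mm wide along the fence, 12 thick, 99 long from the pin, 160 g. Pin slightly stiff (0.035 N m): stays put above 1.25 rad, drops shut by itself below 1.1.
- stop_lip (a point): Centre of the black finger lip at the arm's free end (30 mm long, 16 wide along the fence, 12 thick), 84 mm from the pin. Down: 74 mm in front of the fence face, 40 above the bed, ahead of the bar's front. Fully up: 31 mm behind the pin, 78 above it. Can be pinched from above, fingers closing along the fence; it turns between the pads as it is led round the pin.
- gauge_corner (a point): Corner where the bar belongs: on the fence face, at bed height (18 mm above the bench), in the plane of the stop blade's gauging face (its side towards -y, 8 mm to -y of stop_pivot). Axes as the sawing board; does not swing with the arm. When the bar is gauged its centre is here at x = -25, y = -100, z = 25 mm, its length along y.
- brick_bar_center (a point): Centre of the cream soft-firebrick bar, 200 x 50 x 50 mm, about 0.3 kg, lying on the bench; x along its length. Either end may go to the stop.
- brick_bar: The same bar; origin at the centre of its underside.
- grey_prop: Bystander: dark grey hard kiln prop, 150 x 38 x 38 mm, lying about parallel to the bar (x along its length); it may lie on either side of the bar. Origin under its centre.
- cut_prop: Bystander: finished cream prop, 150 x 50 x 50 mm, at the back. Origin under its centre.
- tenon_saw: Bystander: tenon saw lying flat at the back, about 380 x 95 mm, 22 mm high. Origin on the bench at the blade's heel, blade to +x.
- bowl_a: Bystander: terracotta bowl, 136 mm across, 62 mm high. Origin under its centre.
- bowl_b: Bystander: terracotta bowl, 136 mm across, 62 mm high. Origin under its centre.
- bench_brush: Bystander: wooden bench brush, about 255 x 35 mm, 39 mm high, bristles down, at the back right. Origin on the bench, 60 mm behind the middle of the bristles.
Mind the look-alikes: they are no part of the job. What is shaped like the brick_bar but green or pink is not meant.

How it is judged:
By the outcome, as a careful person would: the job done as asked, in the order asked, and still so for the second after the job is handed in, with the robot touching nothing.
It also fails if it takes over 72 s, if anything falls off the work surface, if the arm or the gripper's body presses on something with over 40 N, if the wrist force passes 120 N, or if a joint passes its speed limit or range.

### The arm

A 7-joint arm with a two-finger parallel gripper is mounted at the origin on the work surface. World frame = base frame: x ahead of the robot, y to its left, z up, the work surface at z = 0. Lengths are in m, angles in rad, forces in N, time in s.
With the tool pointing down it reaches from about 0.425 to 1.025 m from the base axis. Payload 9.4 kg.
Tool frame: the origin (TCP) lies on the centre line of the jaws, within the pads' length; the fingertips stand 11 mm ahead of it and the grasp point (between the pads) lies 8 mm behind it; z points along the fingers, y is the line along which they close (so a half turn about z gives the same grasp; the last joint's range is limited). The gripper opens to 93 mm and grips with 3 to 60 N. Pads are 15 mm wide; open, the fingers measure 128 mm over their backs; the gripper's body (75 mm by 188 mm) begins 65 mm behind the grasp point.
Start: joints at [1.141, 0.599, -0.003, 1.599, 0.002, 0.943, -0.08], TCP at [0.25, -0.68, 0.23] pointing down, gripper open.
Joint ranges: [-2.57, 2.57], [-0.35, 1.97], [-1.29, 1.29], [0.11, 2.56], [-1.05, 4.19], [0.11, 1.86], [-2.63, 2.63]. Speed limits (rad/s): [2.22, 2.22, 3.01, 3.01, 3.14, 3.14, 3.14].

### API

Orientations are given as a unit quaternion [x, y, z, w].
In Python, from bench import bot, viewer gives the robot as it stands.
- The arm moves only by the shell command python3 -m creep 'ROWS'. ROWS is JSON, a list of rows, each an object of numbers: "fingers": the gripper's target within -1 to 1 (shut at 1, half-way at 0, fully open at -1); "tx", "ty", "tz": the shift along the tool's x, y, z in mm; "rx", "ry", "rz": the turn, a rotation vector about the tool's x, y, z in degrees. A call has 1 to 12 rows; each row shifts and turns the commanded pose from where the row before left it, along the tool's axes as they then stand; what a row does not reach is not made up. A row lasts 1/10 s, in which the tool goes at most 50 mm and 8.59 degrees, less where a joint would pass 70% of its speed; a pose out of reach is approached as far as the arm can. A call is refused whole if a number of a shift passes 50 or a number of a turn 8.59, either way. A call with a gripper value outside its range is refused whole. The fingers move at their own pace and stop on an object; the grip force is fixed at half the most. Time passes only in rows, so rows that do not move let the fingers close. It gives the time, the measured TCP pose, the force, the opening and the grip force at its end, in the units of the state.
- bot.get_obs(): the state, without advancing time (a new reading comes with each control period).
- viewer.grab_frame(name): name is "side" or "top" or "wrist"; returns the picture (400x640x3 uint8, red, green, blue); there is no depth.
- viewer.camera_info(name): a dict with "camera_matrix" (3x3 intrinsics, pixels), "R" (3x3) and "t" (3): a world point X has camera coordinates R X + t; the wrist camera has in their place "hand_eye" (4x4, takes a point from camera to tool coordinates, whose origin is the TCP and whose axes are the flange's). Camera axes: x right, y down, z forward; pixel columns grow to the right and rows downward; lengths in m; the calibration is good to about 2 mm. A picture is of the moment at which its call begins: read the wrist's pose just before it. camera_info takes no time and is no camera call.
- bot.job_done(): hands the job in; it is judged then, once.
The state is a dict: "clock": time; "qpos": joint angles; "joint_vel": joint speeds; "effort": joint torques, N m; "position": TCP position; "tool_rot": TCP orientation; "force": force on the tool from outside, world axes, zero at the start; "wrist_torque": the same for the moment, N m; "width": opening from 0.0 (shut) to 1.0 (fully open); "gripper_force": force on a finger pad.
Only numpy, scipy, OpenCV 4.12 (cv2) and the standard library are available. Lean on these libraries where they do the work, as an engineer would, in place of code of your own. Each camera call takes 0.05 s, during which the arm holds its last target. There are 200 camera calls.

## Working session

There is one attempt and no reset: what is moved stays moved. The work goes in short steps, Python scripts to look and compute and a shell command to move; the robot and the scene stay as the last step left them, time stands still between calls to the robot, and variables do not carry over. Pictures are saved under pics/ and viewed, at most 12 in all, crops included, and the job is handed in when it is done.

```bash
mkdir -p pics; ls; python3 - <<'E'
from bench import bot, viewer
import cv2, numpy as np
o=bot.get_obs(); print({k:np.round(v,3).tolist() for k,v in o.items()})
for n in ["top","side"]:
    im=viewer.grab_frame(n); cv2.imwrite(f"pics/{n}0.png",im[:,:,::-1])
    print(n,{k:np.round(v,4).tolist() for k,v in viewer.camera_info(n).items()})
print(viewer.camera_info("wrist"))
E
```

```text
pics
{'clock': 0.0, 'qpos': [1.141, 0.6, -0.003, 1.6, 0.002, 0.943, -0.08], 'joint_vel': [-0.001, 0.0, 0.002, -0.001, 0.001, -0.001, 0.001], 'effort': [0.001, -76.507, 1.498, -25.236, -0.052, 0.017, 0.0], 'position': [0.25, -0.68, 0.229], 'tool_rot': [0.984, 0.176, -0.0, -0.001], 'force': [0.375, -0.321, 0.843], 'wrist_torque': [0.008, 0.02, 0.001], 'gripper_force': 0.0, 'width': 1.0}
top {'camera_matrix': [[462.4789, 0.0, 324.3699], [0.0, 462.4789, 204.4096], [0.0, 0.0, 1.0]], 'R': [[-0.0056, -1.0, -0.0061], [-0.973, 0.0068, -0.2308], [0.2308, 0.0047, -0.973]], 't': [0.0339, 0.4873, 1.1608]}
side {'camera_matrix': [[472.121, 0.0, 321.5557], [0.0, 472.121, 205.6169], [0.0, 0.0, 1.0]], 'R': [[-0.9797, -0.2, -0.0135], [-0.1305, 0.6873, -0.7146], [0.1522, -0.6983, -0.6994]], 't': [0.4725, 0.0627, 1.2404]}
{'camera_matrix': array([[333.58199795,   0.        , 322.48217234],
       [  0.        , 333.58199795, 198.34162024],
       [  0.        ,   0.        ,   1.        ]]), 'hand_eye': array([[-1.39186062e-03, -9.66063319e-01, -2.58301619e-01,
         7.20139701e-02],
       [ 9.99998898e-01, -1.21135461e-03, -8.57965337e-04,
         1.17886711e-03],
       [ 5.15953986e-04, -2.58302528e-01,  9.66063941e-01,
        -1.55308432e-01],
       [ 0.00000000e+00,  0.00000000e+00,  0.00000000e+00,
         1.00000000e+00]])}
```

View pics/top0.png

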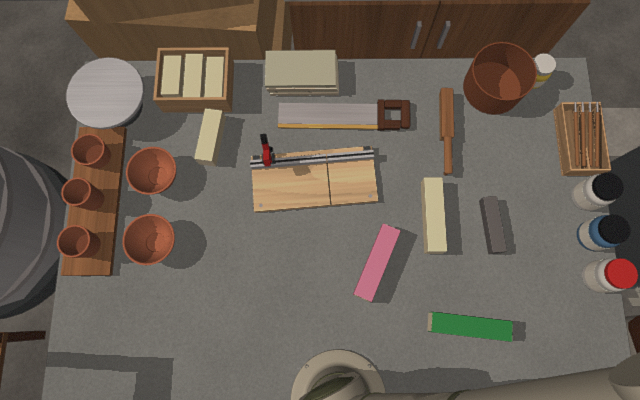

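View pics/side0.png

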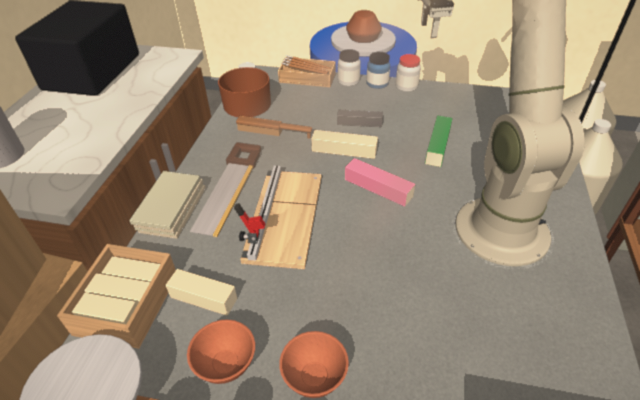

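```bash
cat > h.py <<'E'
import cv2, numpy as np
from bench import bot, viewer
from scipy.spatial.transform import Rotation as Rn
def cam(n,obs=None):
    c=viewer.camera_info(n); K=np.array(c["camera_matrix"])
    if n!="wrist":
        R=np.array(c["R"]); return K,R,np.array(c["t"])
    T=np.eye(4); T[:3,:3]=Rn.from_quat(obs["tool_rot"]).as_matrix(); T[:3,3]=obs["position"]
    M=np.linalg.inv(T@np.array(c["hand_eye"])); return K,M[:3,:3],M[:3,3]
def ray(c,p):
    K,R,t=c; d=R.T@np.linalg.solve(K,[p[0],p[1],1.]); return -R.T@t,d/np.linalg.norm(d)
def on_z(c,p,z):
    o,d=ray(c,p); return o+d*(z-o[2])/d[2]
def proj(c,X):
    K,R,t=c; q=K@(R@np.array(X)+t); return q[:2]/q[2]
def two(c1,p1,c2,p2):
    o1,d1=ray(c1,p1);o2,d2=ray(c2,p2)
    s=np.linalg.lstsq(np.c_[d1,-d2],o2-o1,rcond=None)[0]; a=o1+s[0]*d1;b=o2+s[1]*d2
    return (a+b)/2,np.linalg.norm(a-b)
def snap(n,f=None):
    o=bot.get_obs(); im=np.ascontiguousarray(viewer.grab_frame(n)[:,:,::-1])
    if f: cv2.imwrite(f"pics/{f}.png",im)
    return im,cam(n,o),o
E
python3 - <<'E'
from h import *
im=cv2.imread("pics/top0.png"); c=cam("top"); s=cv2.imread("pics/side0.png"); cs=cam("side")
hsv=cv2.cvtColor(im,cv2.COLOR_BGR2HSV)
print("cam",-c[1].T@c[2], hsv[215,435],hsv[215,425],hsv[135,210],hsv[180,290])
m=cv2.inRange(hsv,(15,40,190),(32,130,255))
for q in cv2.findContours(m,cv2.RETR_EXTERNAL,cv2.CHAIN_APPROX_NONE)[0]:
    if cv2.contourArea(q)>150:
        r=cv2.minAreaRect(q); B=cv2.boxPoints(r); W=np.array([on_z(c,p,.05) for p in B])
        print("cream",np.round(r[0]),"ctr",W.mean(0).round(3),"sides",np.linalg.norm(W[0]-W[1]).round(3),np.linalg.norm(W[1]-W[2]).round(3),W[:,:2].round(3).tolist())
for nm,i2,cc in(("top",im,c),("side",s,cs)):
    h2=cv2.cvtColor(i2,cv2.COLOR_BGR2HSV)
    m=cv2.inRange(h2,(0,200,100),(4,255,255))|cv2.inRange(h2,(175,200,100),(180,255,255))
    n,l,st,ce=cv2.connectedComponentsWithStats(m)
    print(nm,[(st[i].tolist(),ce[i].round(1).tolist()) for i in range(1,n) if st[i][4]>20])
top=cv2.resize(im[110:260,230:470],None,fx=3.3,fy=3.3,interpolation=cv2.INTER_CUBIC)
sd=cv2.resize(s[150:280,225:335],(462,546),interpolation=cv2.INTER_CUBIC)
cv2.imwrite("pics/crop1.png",top)
cv2.imwrite("pics/crop2.png",sd)
E
```

```text
cam [0.20640902 0.02512689 1.242162  ] [ 23  63 194] [ 20  64 151] [ 22  62 196] [ 16 103 193]
cream [435. 214.] ctr [ 0.463 -0.26   0.05 ] sides 0.049 0.197 [[0.56, -0.235], [0.563, -0.284], [0.366, -0.284], [0.363, -0.236]]
cream [290. 189.] ctr [0.534 0.123 0.05 ] sides 0.206 0.109 [[0.573, 0.233], [0.602, 0.029], [0.494, 0.015], [0.466, 0.215]]
cream [352. 176.] ctr [ 0.568 -0.043  0.05 ] sides 0.124 0.083 [[0.602, 0.023], [0.616, -0.101], [0.534, -0.107], [0.52, 0.014]]
cream [208. 134.] ctr [0.691 0.351 0.05 ] sides 0.15 0.047 [[0.622, 0.384], [0.77, 0.363], [0.76, 0.317], [0.612, 0.339]]
cream [214.  77.] ctr [0.865 0.343 0.05 ] sides 0.125 0.047 [[0.805, 0.367], [0.93, 0.366], [0.926, 0.32], [0.801, 0.321]]
cream [171.  75.] ctr [0.873 0.466 0.05 ] sides 0.12 0.048 [[0.815, 0.489], [0.935, 0.491], [0.93, 0.442], [0.811, 0.442]]
cream [192.  75.] ctr [0.871 0.404 0.05 ] sides 0.135 0.048 [[0.805, 0.428], [0.94, 0.427], [0.936, 0.38], [0.801, 0.381]]
top []
side []
```

View pics/crop1.png

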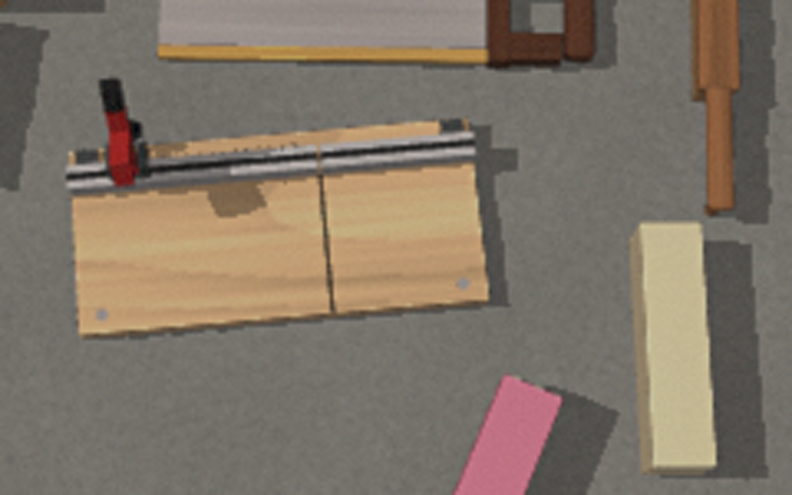

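```bash
python3 - <<'E'
from h import *
c=cam("top"); cs=cam("side")
f=lambda x,y:(230+x/3.3,110+y/3.3)
L=on_z(c,f(80,331),.018);Rr=on_z(c,f(488,299),.018); print("front edge",L,Rr,np.linalg.norm(L-Rr))
yb=(L-Rr)[:2]; yb/=np.linalg.norm(yb); xb=np.array([yb[1],-yb[0]]); print("yaw",np.degrees(np.arctan2(xb[1],xb[0])))
O=(L+Rr)[:2]/2+.085*xb; print("board O",O)
lip=on_z(c,f(111,96),.14); print("lip",lip, "in board",xb@(lip[:2]-O),yb@(lip[:2]-O))
W=np.array([[.56,-.235],[.563,-.284],[.366,-.284],[.363,-.236]]); d=W[0]+W[1]-W[2]-W[3]; print("bar yaw",np.degrees(np.arctan2(d[1],d[0])))
E
```

```text
front edge [0.48171362 0.22149359 0.018     ] [ 0.50644568 -0.11478693  0.018     ] 0.33718876794869324
yaw 4.2062968083363925
board O [0.57885069 0.05958789]
lip [0.63922841 0.18352785 0.14      ] in board 0.06930580290123509 0.11917754346604953
bar yaw 0.14542044792932265
```

```bash
python3 -m creep '[{"tx":45,"tz":-20,"rz":8},{"tx":45,"tz":-20,"rz":8.1},{"tx":30,"ty":-40,"tz":-20},{"tx":30,"ty":-45,"tz":-10},{"tx":30,"ty":-45},{"tx":30,"ty":-45},{"tx":30,"ty":-45},{"tx":30,"ty":-45},{"tx":30,"ty":-45},{"tx":30,"ty":-45},{"tx":20,"ty":-45},{"tx":20,"ty":-45}]'; python3 -m creep '[{"tx":15,"ty":-45},{"tx":15,"ty":-45},{"ty":-45},{"ty":-45},{"ty":-45},{"ty":-45},{"ty":-30},{},{}]'; python3 - <<'E'
from h import *
im,c,o=snap("wrist","w1"); print(o["position"],o["tool_rot"],o["qpos"],o["force"])
E
```

```text
[ 0.2503535  -0.6799675   0.22887465] [ 9.84476042e-01  1.75517672e-01 -1.88968349e-04 -6.58010752e-04] [ 1.14129628  0.60002459 -0.00255011  1.60001184  0.00182071  0.94292733
 -0.07981299] [ 0.19632995 -0.24662273 -0.31329116]invalid input
invalid input
```

View pics/w1.png

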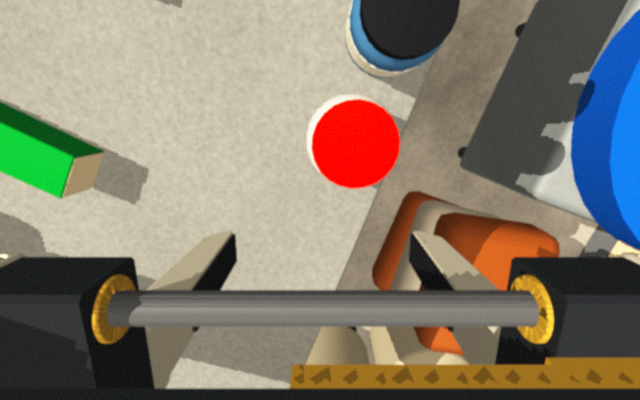

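```bash
python3 -m creep '[{"fingers":-1,"tx":0,"ty":0,"tz":-5,"rx":0,"ry":0,"rz":0}]'; python3 -m creep '[{"fingers":-1,"tz":-5}]'; python3 -m creep --help | head -20
```

```text
clock: 0.25
position: [0.2503, -0.6798, 0.2337]
tool_rot: [0.984, 0.176, -0.0, -0.001]
force: [-0.5, -0.4, 0.4]
width: 1.005
gripper_force: 0.0invalid input
invalid input: not JSON, or not a number
```

```bash
python3 -m creep '[{"fingers":-1,"tx":45,"ty":0,"tz":-20,"rx":0,"ry":0,"rz":8},{"fingers":-1,"tx":45,"ty":0,"tz":-20,"rx":0,"ry":0,"rz":8.1},{"fingers":-1,"tx":30,"ty":-40,"tz":-20,"rx":0,"ry":0,"rz":0},{"fingers":-1,"tx":30,"ty":-40,"tz":-10,"rx":0,"ry":0,"rz":0},{"fingers":-1,"tx":30,"ty":-40,"tz":0,"rx":0,"ry":0,"rz":0},{"fingers":-1,"tx":30,"ty":-40,"tz":0,"rx":0,"ry":0,"rz":0},{"fingers":-1,"tx":30,"ty":-40,"tz":0,"rx":0,"ry":0,"rz":0},{"fingers":-1,"tx":30,"ty":-40,"tz":0,"rx":0,"ry":0,"rz":0},{"fingers":-1,"tx":30,"ty":-40,"tz":0,"rx":0,"ry":0,"rz":0},{"fingers":-1,"tx":30,"ty":-40,"tz":0,"rx":0,"ry":0,"rz":0},{"fingers":-1,"tx":20,"ty":-40,"tz":0,"rx":0,"ry":0,"rz":0},{"fingers":-1,"tx":0,"ty":-40,"tz":0,"rx":0,"ry":0,"rz":0}]'
```

```text
clock: 1.45
position: [0.5674, -0.2385, 0.303]
tool_rot: [0.999, 0.037, 0.001, -0.0]
force: [1.2, 0.2, -0.7]
width: 0.996
gripper_force: 0.0
```

```bash
python3 -m creep '[{"fingers":-1,"tx":5,"ty":-45,"tz":0,"rx":0,"ry":0,"rz":0},{"fingers":-1,"tx":5,"ty":-45,"tz":0,"rx":0,"ry":0,"rz":0},{"fingers":-1,"tx":5,"ty":-45,"tz":0,"rx":0,"ry":0,"rz":0},{"fingers":-1,"tx":5,"ty":-45,"tz":0,"rx":0,"ry":0,"rz":0},{"fingers":-1,"tx":5,"ty":-45,"tz":0,"rx":0,"ry":0,"rz":0},{"fingers":-1,"tx":5,"ty":-45,"tz":0,"rx":0,"ry":0,"rz":0},{"fingers":-1,"tx":0,"ty":-45,"tz":0,"rx":0,"ry":0,"rz":0},{"fingers":-1,"tx":0,"ty":-45,"tz":0,"rx":0,"ry":0,"rz":0},{"fingers":-1,"tx":0,"ty":-15,"tz":0,"rx":0,"ry":0,"rz":0},{"fingers":-1,"tx":0,"ty":0,"tz":0,"rx":0,"ry":0,"rz":0},{"fingers":-1,"tx":0,"ty":0,"tz":0,"rx":0,"ry":0,"rz":0},{"fingers":-1,"tx":0,"ty":0,"tz":0,"rx":0,"ry":0,"rz":0}]';  python3 - <<'E'
from h import *
im,c,o=snap("wrist","w2"); print(o["position"],o["tool_rot"],o["qpos"])
np.savez("w2.npz",K=c[0],R=c[1],t=c[2])
E
```

```text
clock: 2.65
position: [0.5682, 0.1325, 0.3031]
tool_rot: [0.999, 0.035, 0.0, 0.0]
force: [-0.4, 0.5, 0.2]
width: 1.0
gripper_force: 0.0
[0.56820775 0.13250234 0.30305561] [9.99402530e-01 3.45597003e-02 1.93912498e-05 4.58358620e-04] [-0.27596864  0.35291315 -0.06942482  1.84353074  0.03064855  0.94639285
 -1.86071754]
```

View pics/w2.png

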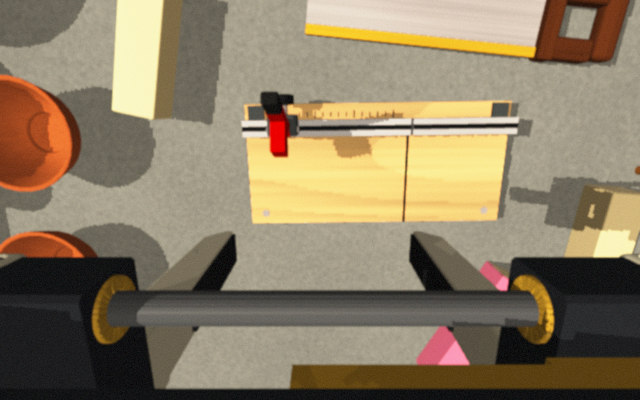

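```bash
python3 - <<'E'
from h import *
z=np.load("w2.npz"); c=(z["K"],z["R"],z["t"]); im=cv2.imread("pics/w2.png")
print("cam",-c[1].T@c[2])
FL,FR=on_z(c,(252.5,222.5),.018),on_z(c,(498.5,219),.018)
print("front",FL,FR,np.linalg.norm(FL-FR))
# fence top edges by brightness column scan
g=cv2.cvtColor(im,cv2.COLOR_BGR2GRAY)
for col in (340,380,440,490): print(col,g[108:145,col].tolist())
hs=cv2.cvtColor(im,cv2.COLOR_BGR2HSV); red=((hs[:,:,0]<6)|(hs[:,:,0]>174))&(hs[:,:,1]>200)&(hs[:,:,2]>90)
red[:,:240]=0;red[:,310:]=0;red[170:]=0
for r in range(88,160,3):
    x=np.where(red[r])[0]; d=np.where(g[r,255:300]<45)[0]+255
    print(r,(x.min(),x.max()) if len(x) else None,(d.min(),d.max(),len(d)) if len(d) else None)
E
```

```text
cam [0.64040428 0.1367069  0.45836286]
front [0.4815432  0.22341011 0.018     ] [ 0.5097611  -0.11763222  0.018     ] 0.3422077220634611
340 [216, 216, 213, 212, 212, 211, 209, 211, 215, 213, 200, 169, 163, 160, 165, 158, 145, 96, 42, 19, 24, 59, 109, 150, 164, 164, 158, 158, 145, 145, 143, 143, 142, 145, 146, 144, 143]
380 [212, 212, 214, 211, 208, 205, 196, 182, 154, 141, 141, 155, 168, 196, 228, 233, 204, 126, 40, 23, 61, 152, 222, 233, 233, 232, 223, 202, 171, 180, 203, 216, 217, 222, 219, 221, 216]
440 [223, 222, 221, 221, 220, 220, 217, 216, 212, 206, 207, 220, 226, 227, 226, 198, 125, 47, 18, 47, 120, 182, 220, 227, 230, 225, 214, 202, 214, 218, 220, 218, 223, 223, 221, 222, 222]
490 [213, 211, 209, 208, 205, 201, 193, 180, 175, 189, 218, 228, 229, 227, 207, 146, 63, 20, 35, 96, 171, 219, 228, 229, 226, 218, 209, 211, 217, 220, 220, 222, 225, 223, 223, 221, 221]
88 None None
91 None None
94 None (np.int64(262), np.int64(277), 16)
97 None (np.int64(262), np.int64(292), 31)
100 None (np.int64(262), np.int64(292), 31)
103 None (np.int64(263), np.int64(289), 27)
106 None (np.int64
[... 421 characters left out ...]
 (np.int64(270), np.int64(288)) (np.int64(285), np.int64(289), 5)
130 (np.int64(270), np.int64(288)) (np.int64(285), np.int64(288), 4)
133 (np.int64(270), np.int64(288)) (np.int64(285), np.int64(287), 3)
136 (np.int64(270), np.int64(288)) (np.int64(285), np.int64(286), 2)
139 (np.int64(271), np.int64(285)) (np.int64(285), np.int64(285), 1)
142 (np.int64(271), np.int64(285)) (np.int64(285), np.int64(285), 1)
145 (np.int64(271), np.int64(286)) (np.int64(285), np.int64(285), 1)
148 (np.int64(271), np.int64(286)) (np.int64(285), np.int64(285), 1)
151 (np.int64(271), np.int64(286)) (np.int64(285), np.int64(286), 2)
154 (np.int64(274), np.int64(286)) (np.int64(277), np.int64(285), 7)
157 None None
```

```bash
python3 - <<'E'
from h import *
z=np.load("w2.npz"); c=(z["K"],z["R"],z["t"])
FL,FR=on_z(c,(252.5,222.5),.018)[:2],on_z(c,(498.5,219),.018)[:2]
G=np.array([on_z(c,p,.038)[:2] for p in ((340,127.3),(380,127),(440,126),(490,125.2))])
s=np.polyfit(G[:,1],G[:,0],1)[0]; print("yaw groove",-np.degrees(np.arctan(s)))
for yaw in (4.2,4.7):
    a=np.radians(yaw); xb=np.array([np.cos(a),np.sin(a)]); yb=np.array([-np.sin(a),np.cos(a)])
    O=(FL+FR)/2+.085*xb; B=lambda p,h:[round(1e3*float(v@(on_z(c,p,h)[:2]-O)),1) for v in (xb,yb)]
    print(yaw,"O",O,"groove x(45?)",[round(1e3*float(xb@(g-O)),1) for g in G],"kerf bottom y(-40?)",B((404,219),.018),"fence front top(35?)",B((380,134.3),.038))
    print(" lip end",B((269.5,94),.15),"lip mid",B((273,107),.136),"red bottom blade",B((278.5,150),.09), "red shaft near pin", B((279,127),.064))
E
```

```text
yaw groove 4.689786982111664
4.2 O [0.58042388 0.05911419] groove x(45?) [43.7, 43.8, 44.6, 45.2] kerf bottom y(-40?) [-82.7, -39.7] fence front top(35?) [34.9, 1.5]
 lip end [78.6, 119.5] lip mid [67.7, 118.9] red bottom blade [22.3, 121.4] red shaft near pin [45.8, 123.2]
4.7 O [0.58036633 0.05985372] groove x(45?) [44.1, 43.8, 43.9, 44.0] kerf bottom y(-40?) [-83.0, -39.7] fence front top(35?) [34.9, 0.5]
 lip end [79.7, 118.1] lip mid [68.7, 117.6] red bottom blade [23.4, 120.5] red shaft near pin [46.8, 122.1]
```

```bash
python3 -m creep '[{"fingers":-1,"tx":20,"ty":-10,"tz":0,"rx":0,"ry":0,"rz":-0.74},{"fingers":-1,"tx":30,"ty":-15,"tz":20,"rx":0,"ry":0,"rz":0},{"fingers":-1,"tx":32,"ty":-19.6,"tz":35,"rx":0,"ry":0,"rz":0},{"fingers":-1,"tx":0,"ty":0,"tz":35,"rx":0,"ry":0,"rz":0},{"fingers":-1,"tx":0,"ty":0,"tz":20,"rx":0,"ry":0,"rz":0},{"fingers":-1,"tx":0,"ty":0,"tz":8,"rx":0,"ry":0,"rz":0},{"fingers":-1,"tx":0,"ty":0,"tz":0,"rx":0,"ry":0,"rz":0},{"fingers":-1,"tx":0,"ty":0,"tz":0,"rx":0,"ry":0,"rz":0}]';  python3 - <<'E'
from h import *
im,c,o=snap("wrist","w3"); print(o["position"],o["tool_rot"])
np.savez("w3.npz",K=c[0],R=c[1],t=c[2])
print("expect",proj(c,[.6464,.1837,.136]),proj(c,o["position"]))
E
```

```text
clock: 3.5
position: [0.6459, 0.1846, 0.1871]
tool_rot: [0.999, 0.042, 0.001, -0.0]
force: [0.3, -0.3, -0.9]
width: 1.003
gripper_force: 0.0
[0.64594811 0.18463635 0.1871107 ] [ 9.99126280e-01  4.17863046e-02  7.52285037e-04 -1.25302798e-04]
expect [322.79397324 223.15959266] [320.91170225 257.09159905]
```

View pics/w3.png

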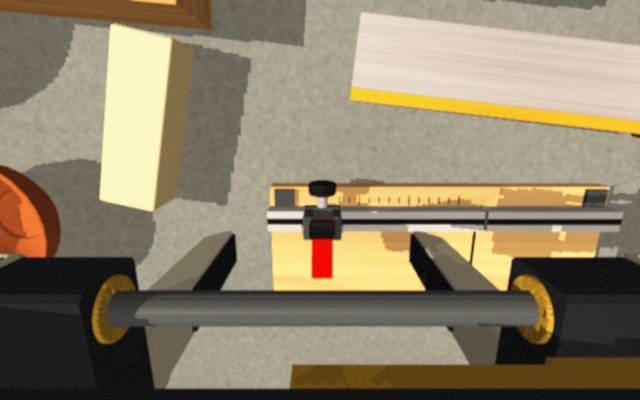

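```bash
python3 -m creep '[{"fingers":-1,"tx":0,"ty":0,"tz":25,"rx":0,"ry":0,"rz":0},{"fingers":-1,"tx":0,"ty":0,"tz":25,"rx":0,"ry":0,"rz":0},{"fingers":-0.5,"tx":0,"ty":0,"tz":9,"rx":0,"ry":0,"rz":0},{"fingers":0,"tx":0,"ty":0,"tz":0,"rx":0,"ry":0,"rz":0},{"fingers":0.4,"tx":0,"ty":0,"tz":0,"rx":0,"ry":0,"rz":0},{"fingers":1,"tx":0,"ty":0,"tz":0,"rx":0,"ry":0,"rz":0},{"fingers":1,"tx":0,"ty":0,"tz":0,"rx":0,"ry":0,"rz":0},{"fingers":1,"tx":0,"ty":0,"tz":0,"rx":0,"ry":0,"rz":0},{"fingers":1,"tx":0,"ty":0,"tz":0,"rx":0,"ry":0,"rz":0}]'
```

```text
clock: 4.45
position: [0.6453, 0.1853, 0.1273]
tool_rot: [0.999, 0.042, 0.0, -0.0]
force: [-0.6, 0.2, 0.9]
width: 0.447
gripper_force: 0.0
```

```bash
python3 -m creep '[{"fingers":1,"tx":0,"ty":0,"tz":0,"rx":0,"ry":0,"rz":0},{"fingers":1,"tx":0,"ty":0,"tz":0,"rx":0,"ry":0,"rz":0},{"fingers":1,"tx":0,"ty":0,"tz":0,"rx":0,"ry":0,"rz":0},{"fingers":1,"tx":0,"ty":0,"tz":0,"rx":0,"ry":0,"rz":0},{"fingers":1,"tx":0,"ty":0,"tz":0,"rx":0,"ry":0,"rz":0},{"fingers":1,"tx":0,"ty":0,"tz":0,"rx":0,"ry":0,"rz":0}]'
```

```text
clock: 5.05
position: [0.6452, 0.1852, 0.1268]
tool_rot: [0.999, 0.042, -0.0, 0.0]
force: [0.4, -0.4, -0.4]
width: 0.17
gripper_force: 30.0
```

```bash
python3 -m creep '[{"fingers":1,"tx":-13,"ty":0,"tz":-4,"rx":0,"ry":0,"rz":0},{"fingers":1,"tx":-13.5,"ty":0,"tz":-1.9,"rx":0,"ry":0,"rz":0},{"fingers":1,"tx":-13.6,"ty":0,"tz":0.4,"rx":0,"ry":0,"rz":0},{"fingers":1,"tx":-13.4,"ty":0,"tz":2.6,"rx":0,"ry":0,"rz":0},{"fingers":1,"tx":-12.8,"ty":0,"tz":4.7,"rx":0,"ry":0,"rz":0},{"fingers":1,"tx":-11.9,"ty":0,"tz":6.7,"rx":0,"ry":0,"rz":0}]'; python3 -m creep '[{"fingers":1,"tx":-10.6,"ty":0,"tz":8.5,"rx":0,"ry":0,"rz":0},{"fingers":1,"tx":-9.1,"ty":0,"tz":10.1,"rx":0,"ry":0,"rz":0},{"fingers":1,"tx":-7.4,"ty":0,"tz":11.5,"rx":0,"ry":0,"rz":0},{"fingers":1,"tx":-5.4,"ty":0,"tz":12.5,"rx":0,"ry":0,"rz":0},{"fingers":1,"tx":-3.3,"ty":0,"tz":13.2,"rx":0,"ry":0,"rz":0},{"fingers":1,"tx":-1.1,"ty":0,"tz":13.6,"rx":0,"ry":0,"rz":0},{"fingers":1,"tx":0,"ty":0,"tz":0,"rx":0,"ry":0,"rz":0}]'
```

```text
clock: 5.65
position: [0.5673, 0.1788, 0.1201]
tool_rot: [0.999, 0.042, 0.002, -0.0]
force: [-0.5, -0.6, 7.9]
width: 0.169
gripper_force: 30.0
clock: 6.35
position: [0.5262, 0.1753, 0.0476]
tool_rot: [0.999, 0.043, -0.003, 0.001]
force: [-7.8, 1.6, 1.0]
width: 0.17
gripper_force: 30.0
```

```bash
python3 -m creep '[{"fingers":-1,"tx":0,"ty":0,"tz":0,"rx":0,"ry":0,"rz":0},{"fingers":-1,"tx":0,"ty":0,"tz":0,"rx":0,"ry":0,"rz":0},{"fingers":-1,"tx":0,"ty":0,"tz":0,"rx":0,"ry":0,"rz":0},{"fingers":-1,"tx":0,"ty":0,"tz":-20,"rx":0,"ry":0,"rz":0},{"fingers":-1,"tx":0,"ty":0,"tz":-40,"rx":0,"ry":0,"rz":0},{"fingers":-1,"tx":0,"ty":0,"tz":-40,"rx":0,"ry":0,"rz":0},{"fingers":-1,"tx":-9,"ty":20,"tz":-40,"rx":0,"ry":0,"rz":0},{"fingers":-1,"tx":-10,"ty":40,"tz":-30,"rx":0,"ry":0,"rz":0},{"fingers":-1,"tx":-10,"ty":40,"tz":-20,"rx":0,"ry":0,"rz":0},{"fingers":-1,"tx":-10,"ty":42,"tz":-10,"rx":0,"ry":0,"rz":0},{"fingers":-1,"tx":-10,"ty":42,"tz":0,"rx":0,"ry":0,"rz":0},{"fingers":-1,"tx":-10,"ty":42,"tz":0,"rx":0,"ry":0,"rz":0}]'; python3 -m creep '[{"fingers":-1,"tx":-10,"ty":42,"tz":0,"rx":0,"ry":0,"rz":0},{"fingers":-1,"tx":-10,"ty":42,"tz":0,"rx":0,"ry":0,"rz":0},{"fingers":-1,"tx":-10,"ty":42,"tz":0,"rx":0,"ry":0,"rz":0},{"fingers":-1,"tx":-10,"ty":42,"tz":0,"rx":0,"ry":0,"rz":0},{"fingers":-1,"tx":-10,"ty":34,"tz":0,"rx":0,"ry":0,"rz":4.6},{"fingers":-1,"tx":0,"ty":0,"tz":0,"rx":0,"ry":0,"rz":0},{"fingers":-1,"tx":0,"ty":0,"tz":0,"rx":0,"ry":0,"rz":0}]'; python3 - <<'E'
from h import *
im,c,o=snap("wrist","w4"); print(o["position"],o["tool_rot"],o["qpos"])
np.savez("w4.npz",K=c[0],R=c[1],t=c[2])
t,ct,_=snap("top","top1")
cv2.imwrite("pics/v4.png",np.hstack([cv2.resize(im,(480,300)),cv2.resize(t[110:260,230:390],(320,300))]))
h=cv2.cvtColor(im,cv2.COLOR_BGR2HSV); print(h[150,322],h[100,322])
E
```

```text
clock: 7.55
position: [0.4908, -0.0557, 0.2495]
tool_rot: [0.999, 0.042, 0.001, 0.0]
force: [-0.0, 1.4, -0.9]
width: 0.998
gripper_force: 0.0
clock: 8.25
position: [0.4579, -0.2599, 0.2486]
tool_rot: [1.0, 0.001, 0.0, 0.0]
force: [0.9, 0.5, 0.3]
width: 0.999
gripper_force: 0.0
[ 0.45793625 -0.25991406  0.24858561] [9.99998912e-01 1.46222223e-03 1.83136493e-04 6.53449331e-05] [ 0.3877243   0.33838584  0.02740169  2.03228786 -0.01309676  0.77069148
 -1.14490635]
[ 29  49 252] [ 28  48 252]
```

View pics/v4.png

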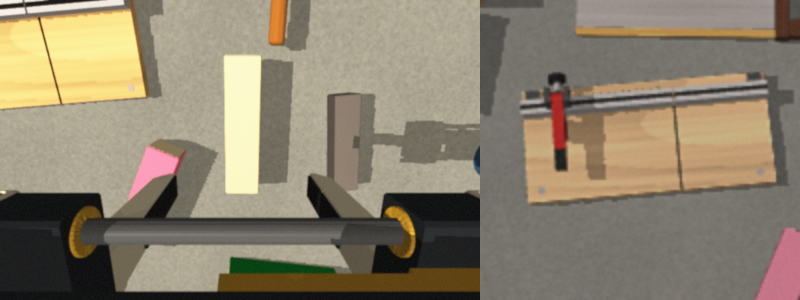

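```bash
python3 - <<'E'
from h import *
z=np.load("w4.npz"); c=(z["K"],z["R"],z["t"]); im=cv2.imread("pics/w4.png")
h=cv2.cvtColor(im,cv2.COLOR_BGR2HSV); m=cv2.inRange(h,(20,30,225),(35,80,255)); m[:,:270]=0;m[:,370:]=0;m[265:]=0
q=max(cv2.findContours(m,cv2.RETR_EXTERNAL,cv2.CHAIN_APPROX_NONE)[0],key=cv2.contourArea)
W=np.array([on_z(c,p[0],.05)[:2] for p in q],dtype=np.float32)
r=cv2.minAreaRect(W*1000); print(r, cv2.boundingRect(q)); B=cv2.boxPoints(r); print(B.round(1).tolist())
ti=cv2.imread("pics/top1.png"); ct=cam("top")
E
```

```text
((464.9085998535156, -259.7735290527344), (49.19093322753906, 200.5825958251953), 89.63714599609375) (298, 73, 50, 186)
[[364.5, -283.70001220703125], [565.0, -285.0], [565.4000244140625, -235.8000030517578], [364.79998779296875, -234.5]]
```

```bash
python3 -m creep '[{"fingers":-0.5,"tx":7,"ty":0,"tz":20,"rx":0,"ry":0,"rz":0.5},{"fingers":-0.5,"tx":0,"ty":0,"tz":40,"rx":0,"ry":0,"rz":0},{"fingers":-0.5,"tx":0,"ty":0,"tz":40,"rx":0,"ry":0,"rz":0},{"fingers":-0.5,"tx":0,"ty":0,"tz":40,"rx":0,"ry":0,"rz":0},{"fingers":-0.5,"tx":0,"ty":0,"tz":30,"rx":0,"ry":0,"rz":0},{"fingers":-0.5,"tx":0,"ty":0,"tz":20,"rx":0,"ry":0,"rz":0},{"fingers":-0.5,"tx":0,"ty":0,"tz":16,"rx":0,"ry":0,"rz":0},{"fingers":-0.5,"tx":0,"ty":0,"tz":6,"rx":0,"ry":0,"rz":0},{"fingers":-0.5,"tx":0,"ty":0,"tz":0,"rx":0,"ry":0,"rz":0}]';python3 -m creep '[{"fingers":1,"tx":0,"ty":0,"tz":0,"rx":0,"ry":0,"rz":0},{"fingers":1,"tx":0,"ty":0,"tz":0,"rx":0,"ry":0,"rz":0},{"fingers":1,"tx":0,"ty":0,"tz":0,"rx":0,"ry":0,"rz":0},{"fingers":1,"tx":0,"ty":0,"tz":0,"rx":0,"ry":0,"rz":0},{"fingers":1,"tx":0,"ty":0,"tz":0,"rx":0,"ry":0,"rz":0},{"fingers":1,"tx":0,"ty":0,"tz":0,"rx":0,"ry":0,"rz":0}]'
```

```text
clock: 9.25
position: [0.4654, -0.2581, 0.0359]
tool_rot: [1.0, -0.001, -0.0, -0.0]
force: [-0.1, 0.1, 0.6]
width: 0.751
gripper_force: 0.0
clock: 9.85
position: [0.4657, -0.2596, 0.0372]
tool_rot: [1.0, -0.002, 0.001, 0.0]
force: [-0.3, -0.2, 6.6]
width: 0.539
gripper_force: 30.0
```

```bash
python3 -m creep '[{"fingers":1,"tx":0,"ty":0,"tz":-15,"rx":0,"ry":0,"rz":0},{"fingers":1,"tx":0,"ty":0,"tz":-30,"rx":0,"ry":0,"rz":0},{"fingers":1,"tx":0,"ty":0,"tz":-35,"rx":0,"ry":0,"rz":0},{"fingers":1,"tx":8,"ty":-15,"tz":-30,"rx":0,"ry":0,"rz":0},{"fingers":1,"tx":15,"ty":-35,"tz":-5,"rx":0,"ry":0,"rz":0},{"fingers":1,"tx":15,"ty":-40,"tz":0,"rx":0,"ry":0,"rz":0},{"fingers":1,"tx":15,"ty":-40,"tz":0,"rx":0,"ry":0,"rz":0},{"fingers":1,"tx":15,"ty":-40,"tz":0,"rx":0,"ry":0,"rz":0},{"fingers":1,"tx":15,"ty":-40,"tz":0,"rx":0,"ry":0,"rz":0},{"fingers":1,"tx":15,"ty":-40,"tz":0,"rx":0,"ry":0,"rz":0},{"fingers":1,"tx":15,"ty":-35,"tz":0,"rx":0,"ry":0,"rz":0},{"fingers":1,"tx":8,"ty":-22,"tz":0,"rx":0,"ry":0,"rz":0}]';python3 -m creep '[{"fingers":1,"tx":0,"ty":0,"tz":0,"rx":0,"ry":0,"rz":-4},{"fingers":1,"tx":0,"ty":0,"tz":0,"rx":0,"ry":0,"rz":-8.5},{"fingers":1,"tx":0,"ty":0,"tz":0,"rx":0,"ry":0,"rz":-8.5},{"fingers":1,"tx":0,"ty":0,"tz":0,"rx":0,"ry":0,"rz":-8.5},{"fingers":1,"tx":0,"ty":0,"tz":0,"rx":0,"ry":0,"rz":-8.5},{"fingers":1,"tx":0,"ty":0,"tz":0,"rx":0,"ry":0,"rz":-8.5},{"fingers":1,"tx":0,"ty":0,"tz":0,"rx":0,"ry":0,"rz":-8.5},{"fingers":1,"tx":0,"ty":0,"tz":0,"rx":0,"ry":0,"rz":-8.5},{"fingers":1,"tx":0,"ty":0,"tz":0,"rx":0,"ry":0,"rz":-8.5},{"fingers":1,"tx":0,"ty":0,"tz":0,"rx":0,"ry":0,"rz":-8.5},{"fingers":1,"tx":0,"ty":0,"tz":0,"rx":0,"ry":0,"rz":-8.5},{"fingers":1,"tx":0,"ty":0,"tz":0,"rx":0,"ry":0,"rz":-5.9}]';python3 -m creep '[{"fingers":1,"tx":0,"ty":0,"tz":0,"rx":0,"ry":0,"rz":0},{"fingers":1,"tx":0,"ty":0,"tz":0,"rx":0,"ry":0,"rz":0}]'; python3 - <<'E'
from h import *
im,c,o=snap("wrist","w5"); p=o["position"]; print(p,o["tool_rot"],o["force"],o["width"])
R=Rn.from_quat(o["tool_rot"]).as_matrix(); print("yaw",np.degrees(np.arctan2(R[1,0],R[0,0])),R[:,2])
a=np.radians(4.7); d=p[:2]-[.5804,.0599]; print("board",d@[np.cos(a),np.sin(a)],d@[-np.sin(a),np.cos(a)])
E
```

```text
clock: 11.05
position: [0.5881, 0.0509, 0.1512]
tool_rot: [1.0, -0.001, -0.0, -0.001]
force: [0.5, -0.2, -3.8]
width: 0.533
gripper_force: 30.0
clock: 12.25
position: [0.5869, 0.0466, 0.1511]
tool_rot: [0.676, 0.737, -0.001, -0.0]
force: [-0.7, -0.4, -3.7]
width: 0.539
gripper_force: 30.0
clock: 12.45
position: [0.5872, 0.0468, 0.1512]
tool_rot: [0.679, 0.734, -0.0, -0.0]
force: [-0.1, 0.4, -3.6]
width: 0.537
gripper_force: 30.0
[0.58720513 0.04676107 0.15116381] [ 6.79137865e-01  7.34010639e-01 -2.85333921e-04 -2.46832180e-04] [-0.09952952  0.39904389 -3.56458089] 0.5372006678002345
yaw 94.44737413774335 [-7.49917033e-04 -8.36101079e-05 -9.99999715e-01]
board 0.005705666523452618 -0.013652346560484387
```

```bash
python3 -m creep '[{"fingers":1,"tx":0,"ty":0,"tz":20,"rx":0,"ry":0,"rz":-0.25},{"fingers":1,"tx":0,"ty":0,"tz":25,"rx":0,"ry":0,"rz":0},{"fingers":1,"tx":0,"ty":0,"tz":20,"rx":0,"ry":0,"rz":0},{"fingers":1,"tx":0,"ty":0,"tz":15,"rx":0,"ry":0,"rz":0},{"fingers":1,"tx":0,"ty":0,"tz":8,"rx":0,"ry":0,"rz":0},{"fingers":1,"tx":0,"ty":0,"tz":3,"rx":0,"ry":0,"rz":0},{"fingers":1,"tx":0,"ty":0,"tz":0,"rx":0,"ry":0,"rz":0}]';python3 -m creep '[{"fingers":1,"tx":0,"ty":0,"tz":1,"rx":0,"ry":0,"rz":0},{"fingers":1,"tx":0,"ty":0,"tz":1,"rx":0,"ry":0,"rz":0},{"fingers":1,"tx":0,"ty":0,"tz":0,"rx":0,"ry":0,"rz":0}]';python3 -m creep '[{"fingers":1,"tx":0,"ty":0,"tz":1,"rx":0,"ry":0,"rz":0},{"fingers":1,"tx":0,"ty":0,"tz":1,"rx":0,"ry":0,"rz":0},{"fingers":1,"tx":0,"ty":0,"tz":0,"rx":0,"ry":0,"rz":0}]'
```

```text
clock: 13.2
position: [0.5877, 0.0473, 0.0605]
tool_rot: [0.676, 0.737, 0.0, 0.0]
force: [-0.3, 0.2, -3.9]
width: 0.536
gripper_force: 30.0
clock: 13.5
position: [0.5878, 0.0471, 0.0588]
tool_rot: [0.676, 0.737, 0.0, 0.0]
force: [-0.3, -0.3, -4.5]
width: 0.536
gripper_force: 30.0
clock: 13.8
position: [0.5875, 0.0471, 0.0563]
tool_rot: [0.676, 0.737, -0.0, -0.0]
force: [-0.5, 0.6, -3.4]
width: 0.534
gripper_force: 30.0
```

```bash
python3 -m creep '[{"fingers":1,"tx":0,"ty":0,"tz":1,"rx":0,"ry":0,"rz":0},{"fingers":1,"tx":0,"ty":0,"tz":0,"rx":0,"ry":0,"rz":0}]';python3 -m creep '[{"fingers":1,"tx":0,"ty":0,"tz":0.6,"rx":0,"ry":0,"rz":0},{"fingers":1,"tx":0,"ty":0,"tz":0,"rx":0,"ry":0,"rz":0}]'
```

```text
clock: 14.0
position: [0.5876, 0.0472, 0.0554]
tool_rot: [0.676, 0.737, 0.0, 0.0]
force: [0.2, -1.2, -3.1]
width: 0.536
gripper_force: 30.0
clock: 14.2
position: [0.5876, 0.0471, 0.0553]
tool_rot: [0.676, 0.737, 0.0, 0.0]
force: [-2.8, -1.0, 3.5]
width: 0.537
gripper_force: 30.0
```

```bash
python3 -m creep '[{"fingers":1,"tx":0,"ty":1.5,"tz":0,"rx":0,"ry":0,"rz":0},{"fingers":1,"tx":0,"ty":1.5,"tz":0,"rx":0,"ry":0,"rz":0},{"fingers":1,"tx":0,"ty":0,"tz":0,"rx":0,"ry":0,"rz":0}]';python3 -m creep '[{"fingers":1,"tx":0,"ty":1,"tz":0,"rx":0,"ry":0,"rz":0},{"fingers":1,"tx":0,"ty":0,"tz":0,"rx":0,"ry":0,"rz":0}]'
```

```text
clock: 14.5
position: [0.5895, 0.0473, 0.0553]
tool_rot: [0.676, 0.737, -0.001, -0.0]
force: [-6.0, -0.5, 9.4]
width: 0.533
gripper_force: 30.0
clock: 14.7
position: [0.5896, 0.0473, 0.0553]
tool_rot: [0.676, 0.737, -0.002, -0.001]
force: [-9.2, -1.4, 11.4]
width: 0.534
gripper_force: 30.0
```

```bash
python3 -m creep '[{"fingers":1,"tx":0,"ty":0,"tz":-0.7,"rx":0,"ry":0,"rz":0},{"fingers":1,"tx":0,"ty":0,"tz":0,"rx":0,"ry":0,"rz":0}]';python3 -m creep '[{"fingers":1,"tx":0,"ty":1,"tz":0,"rx":0,"ry":0,"rz":0},{"fingers":1,"tx":0,"ty":0,"tz":0,"rx":0,"ry":0,"rz":0}]'
```

```text
clock: 14.9
position: [0.5898, 0.0474, 0.0554]
tool_rot: [0.676, 0.737, -0.001, -0.001]
force: [-6.6, 0.5, 4.0]
width: 0.532
gripper_force: 30.0
clock: 15.1
position: [0.5899, 0.0474, 0.0554]
tool_rot: [0.676, 0.737, -0.002, -0.001]
force: [-9.5, -0.3, 7.4]
width: 0.534
gripper_force: 30.0
```

```bash
python3 -m creep '[{"fingers":1,"tx":0,"ty":-1,"tz":0,"rx":0,"ry":0,"rz":0},{"fingers":1,"tx":3,"ty":0,"tz":-0.2,"rx":0,"ry":0,"rz":0},{"fingers":1,"tx":3,"ty":0,"tz":0,"rx":0,"ry":0,"rz":0},{"fingers":1,"tx":3,"ty":0,"tz":0,"rx":0,"ry":0,"rz":0},{"fingers":1,"tx":0,"ty":0,"tz":0,"rx":0,"ry":0,"rz":0}]';python3 -m creep '[{"fingers":1,"tx":3,"ty":0,"tz":0,"rx":0,"ry":0,"rz":0},{"fingers":1,"tx":3,"ty":0,"tz":0,"rx":0,"ry":0,"rz":0},{"fingers":1,"tx":3,"ty":0,"tz":0,"rx":0,"ry":0,"rz":0},{"fingers":1,"tx":2,"ty":0,"tz":0,"rx":0,"ry":0,"rz":0},{"fingers":1,"tx":0,"ty":0,"tz":0,"rx":0,"ry":0,"rz":0}]'
```

```text
clock: 15.6
position: [0.5893, 0.055, 0.0554]
tool_rot: [0.677, 0.736, -0.002, -0.0]
force: [-5.3, -3.1, 1.3]
width: 0.534
gripper_force: 30.0
clock: 16.1
position: [0.5884, 0.0658, 0.0554]
tool_rot: [0.677, 0.736, -0.002, -0.0]
force: [-5.1, -3.7, 1.6]
width: 0.536
gripper_force: 30.0
```

```bash
python3 -m creep '[{"fingers":1,"tx":2,"ty":0,"tz":0,"rx":0,"ry":0,"rz":0},{"fingers":1,"tx":2,"ty":0,"tz":0,"rx":0,"ry":0,"rz":0},{"fingers":1,"tx":0,"ty":0,"tz":0,"rx":0,"ry":0,"rz":0}]';python3 -m creep '[{"fingers":1,"tx":1,"ty":0,"tz":0,"rx":0,"ry":0,"rz":0},{"fingers":1,"tx":0,"ty":0,"tz":0,"rx":0,"ry":0,"rz":0}]';python3 -m creep '[{"fingers":1,"tx":1,"ty":0,"tz":0,"rx":0,"ry":0,"rz":0},{"fingers":1,"tx":0,"ty":0,"tz":0,"rx":0,"ry":0,"rz":0}]'
```

```text
clock: 16.4
position: [0.5881, 0.0696, 0.0554]
tool_rot: [0.677, 0.736, -0.002, -0.0]
force: [-4.9, -5.2, 2.3]
width: 0.538
gripper_force: 30.0
clock: 16.6
position: [0.588, 0.0704, 0.0554]
tool_rot: [0.677, 0.736, -0.002, -0.0]
force: [-5.1, -4.9, 2.7]
width: 0.535
gripper_force: 30.0
clock: 16.8
position: [0.5879, 0.0713, 0.0554]
tool_rot: [0.677, 0.736, -0.002, -0.0]
force: [-4.5, -4.6, 1.4]
width: 0.537
gripper_force: 30.0
```

```bash
for i in 1; do python3 -m creep '[{"fingers":1,"tx":1,"ty":0,"tz":0,"rx":0,"ry":0,"rz":0},{"fingers":1,"tx":0,"ty":0,"tz":0,"rx":0,"ry":0,"rz":0}]';python3 -m creep '[{"fingers":1,"tx":1,"ty":0,"tz":0,"rx":0,"ry":0,"rz":0},{"fingers":1,"tx":0,"ty":0,"tz":0,"rx":0,"ry":0,"rz":0}]'; done
```

```text
clock: 17.0
position: [0.5879, 0.0723, 0.0554]
tool_rot: [0.677, 0.736, -0.002, -0.0]
force: [-4.3, -4.8, 2.8]
width: 0.533
gripper_force: 30.0
clock: 17.2
position: [0.5878, 0.0733, 0.0554]
tool_rot: [0.677, 0.736, -0.002, -0.0]
force: [-5.1, -5.2, 1.9]
width: 0.533
gripper_force: 30.0
```

```bash
python3 -m creep '[{"fingers":1,"tx":1,"ty":0,"tz":0,"rx":0,"ry":0,"rz":0},{"fingers":1,"tx":0,"ty":0,"tz":0,"rx":0,"ry":0,"rz":0}]';python3 -m creep '[{"fingers":1,"tx":1,"ty":0,"tz":0,"rx":0,"ry":0,"rz":0},{"fingers":1,"tx":0,"ty":0,"tz":0,"rx":0,"ry":0,"rz":0}]'; python3 - <<'E'
from h import *
im,c,o=snap("side","s2"); w,_,_=snap("wrist","w6"); t,_,_=snap("top","t2")
cv2.imwrite("pics/v5.png",np.hstack([cv2.resize(im[150:280,225:335],(440,520),interpolation=cv2.INTER_CUBIC),cv2.resize(t[130:220,240:330],(360,520),interpolation=cv2.INTER_CUBIC)]))
E
```

```text
clock: 17.4
position: [0.5878, 0.0738, 0.0554]
tool_rot: [0.677, 0.736, -0.002, 0.0]
force: [-4.8, -6.1, 2.8]
width: 0.537
gripper_force: 30.0
clock: 17.6
position: [0.5878, 0.0739, 0.0554]
tool_rot: [0.677, 0.736, -0.003, 0.0]
force: [-4.0, -8.0, 2.9]
width: 0.535
gripper_force: 30.0
```

View pics/v5.png

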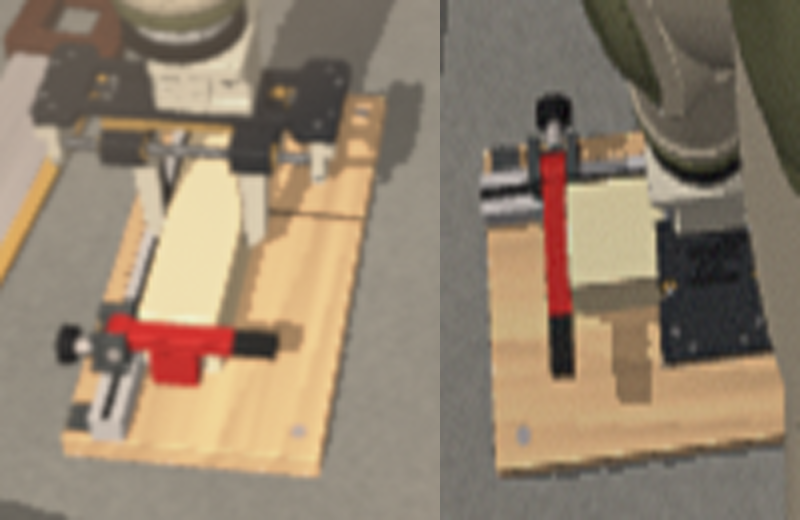

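```bash
python3 -m creep '[{"fingers":-0.4,"tx":0,"ty":0,"tz":0,"rx":0,"ry":0,"rz":0},{"fingers":-0.4,"tx":0,"ty":0,"tz":0,"rx":0,"ry":0,"rz":0},{"fingers":-0.4,"tx":0,"ty":0,"tz":0,"rx":0,"ry":0,"rz":0},{"fingers":-0.4,"tx":0,"ty":0,"tz":0,"rx":0,"ry":0,"rz":0}]'
```

```text
clock: 18.15
position: [0.5893, 0.0778, 0.0558]
tool_rot: [0.676, 0.737, 0.0, 0.0]
force: [-0.5, -0.6, -0.6]
width: 0.704
gripper_force: 0.0
```

```bash
python3 -m creep '[{"fingers":-0.4,"tx":0,"ty":0,"tz":-15,"rx":0,"ry":0,"rz":0},{"fingers":-0.4,"tx":0,"ty":0,"tz":-35,"rx":0,"ry":0,"rz":0},{"fingers":0,"tx":0,"ty":0,"tz":-45,"rx":0,"ry":0,"rz":0},{"fingers":0.5,"tx":-20,"ty":0,"tz":-45,"rx":0,"ry":0,"rz":0},{"fingers":1,"tx":-30,"ty":0,"tz":-20,"rx":0,"ry":0,"rz":0},{"fingers":1,"tx":-20,"ty":0,"tz":0,"rx":0,"ry":0,"rz":0},{"fingers":1,"tx":0,"ty":0,"tz":0,"rx":0,"ry":0,"rz":0},{"fingers":1,"tx":0,"ty":0,"tz":0,"rx":0,"ry":0,"rz":0}]'; python3 - <<'E'
from h import *
im,c,o=snap("wrist","w7"); print(o["position"],o["tool_rot"],o["width"])
np.savez("w7.npz",K=c[0],R=c[1],t=c[2])
a=np.radians(4.7); xb=np.array([np.cos(a),np.sin(a)]); yb=np.array([-xb[1],xb[0]]); O=np.array([.5804,.0599])
h=cv2.cvtColor(im,cv2.COLOR_BGR2HSV); m=cv2.inRange(h,(20,30,225),(35,85,255))
q=max(cv2.findContours(m,cv2.RETR_EXTERNAL,cv2.CHAIN_APPROX_NONE)[0],key=cv2.contourArea)
W=np.array([on_z(c,p[0],.068)[:2]-O for p in q],dtype=np.float32); W=np.c_[W@xb,W@yb]*1e3
r=cv2.minAreaRect(W.astype(np.float32)); print(r); print(cv2.boxPoints(r).round(1).tolist())
E
```

```text
clock: 18.95
position: [0.5947, 0.0079, 0.2163]
tool_rot: [0.676, 0.737, 0.0, -0.0]
force: [0.9, 0.0, -0.7]
width: 0.234
gripper_force: 0.0
[0.59473327 0.00794282 0.21629261] [ 6.76408853e-01  7.36526298e-01  2.73555311e-04 -4.01505203e-05] 0.2337376681168554
((9.832103729248047, 7.77337646484375), (191.5122528076172, 49.893131256103516), 89.97928619384766)
[[-15.100000381469727, -88.0], [34.70000076293945, -88.0], [34.79999923706055, 103.5], [-15.100000381469727, 103.5]]
```

View pics/w7.png

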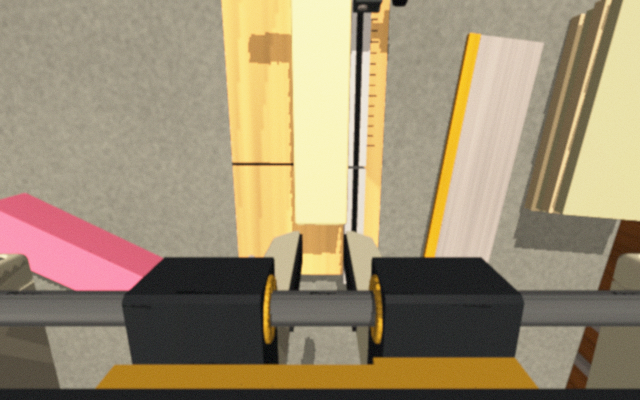

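```bash
python3 -m creep '[{"fingers":1,"tx":-28,"ty":0,"tz":0,"rx":0,"ry":0,"rz":0},{"fingers":1,"tx":-29,"ty":0,"tz":0,"rx":0,"ry":0,"rz":0},{"fingers":1,"tx":0,"ty":0,"tz":40,"rx":0,"ry":0,"rz":0},{"fingers":1,"tx":0,"ty":0,"tz":45,"rx":0,"ry":0,"rz":0},{"fingers":1,"tx":0,"ty":0,"tz":45,"rx":0,"ry":0,"rz":0},{"fingers":1,"tx":0,"ty":0,"tz":30,"rx":0,"ry":0,"rz":0},{"fingers":1,"tx":0,"ty":0,"tz":17,"rx":0,"ry":0,"rz":0},{"fingers":1,"tx":0,"ty":0,"tz":0,"rx":0,"ry":0,"rz":0},{"fingers":1,"tx":6,"ty":0,"tz":0,"rx":0,"ry":0,"rz":0},{"fingers":1,"tx":6,"ty":0,"tz":0,"rx":0,"ry":0,"rz":0},{"fingers":1,"tx":0,"ty":0,"tz":0,"rx":0,"ry":0,"rz":0}]';python3 -m creep '[{"fingers":1,"tx":1.5,"ty":0,"tz":0,"rx":0,"ry":0,"rz":0},{"fingers":1,"tx":0,"ty":0,"tz":0,"rx":0,"ry":0,"rz":0}]';python3 -m creep '[{"fingers":1,"tx":1,"ty":0,"tz":0,"rx":0,"ry":0,"rz":0},{"fingers":1,"tx":0,"ty":0,"tz":0,"rx":0,"ry":0,"rz":0}]'
```

```text
clock: 20.1
position: [0.5993, -0.0366, 0.04]
tool_rot: [0.676, 0.737, 0.0, 0.001]
force: [-0.6, 0.0, -0.6]
width: 0.003
gripper_force: 0.0
clock: 20.3
position: [0.5994, -0.0365, 0.04]
tool_rot: [0.677, 0.736, 0.0, 0.001]
force: [-0.4, -3.2, 1.6]
width: 0.004
gripper_force: 2.3
clock: 20.5
position: [0.5994, -0.0365, 0.0399]
tool_rot: [0.677, 0.736, -0.0, 0.001]
force: [0.0, -7.1, 5.8]
width: 0.006
gripper_force: 3.8
```

```bash
python3 -m creep '[{"fingers":1,"tx":-10,"ty":0,"tz":0,"rx":0,"ry":0,"rz":0},{"fingers":1,"tx":-5,"ty":0,"tz":-10,"rx":0,"ry":0,"rz":0},{"fingers":1,"tx":0,"ty":-20,"tz":-40,"rx":0,"ry":0,"rz":0},{"fingers":1,"tx":0,"ty":-35,"tz":-40,"rx":0,"ry":0,"rz":0},{"fingers":1,"tx":35,"ty":0,"tz":0,"rx":0,"ry":0,"rz":0},{"fingers":1,"tx":40,"ty":0,"tz":0,"rx":0,"ry":0,"rz":0},{"fingers":1,"tx":40,"ty":0,"tz":0,"rx":0,"ry":0,"rz":0},{"fingers":1,"tx":0,"ty":0,"tz":35,"rx":0,"ry":0,"rz":0},{"fingers":1,"tx":0,"ty":0,"tz":35,"rx":0,"ry":0,"rz":0},{"fingers":1,"tx":0,"ty":0,"tz":18,"rx":0,"ry":0,"rz":0},{"fingers":1,"tx":0,"ty":0,"tz":0,"rx":0,"ry":0,"rz":0}]';python3 -m creep '[{"fingers":1,"tx":0,"ty":5,"tz":0,"rx":0,"ry":0,"rz":0},{"fingers":1,"tx":0,"ty":4,"tz":0,"rx":0,"ry":0,"rz":0},{"fingers":1,"tx":0,"ty":0,"tz":0,"rx":0,"ry":0,"rz":0}]'
```

```text
clock: 21.6
position: [0.5361, 0.0608, 0.0369]
tool_rot: [0.676, 0.737, -0.001, -0.001]
force: [0.2, -0.2, 0.3]
width: 0.004
gripper_force: 0.0
clock: 21.9
position: [0.5471, 0.0612, 0.0396]
tool_rot: [0.676, 0.737, 0.001, 0.0]
force: [-1.7, -0.1, 0.9]
width: 0.005
gripper_force: 0.7
```

```bash
python3 -m creep '[{"fingers":1,"tx":0,"ty":1,"tz":0,"rx":0,"ry":0,"rz":0},{"fingers":1,"tx":0,"ty":0,"tz":0,"rx":0,"ry":0,"rz":0}]';python3 -m creep '[{"fingers":1,"tx":0,"ty":0.8,"tz":0,"rx":0,"ry":0,"rz":0},{"fingers":1,"tx":0,"ty":0,"tz":0,"rx":0,"ry":0,"rz":0}]'
```

```text
clock: 22.1
position: [0.5471, 0.061, 0.0389]
tool_rot: [0.676, 0.737, 0.0, 0.0]
force: [-3.8, 0.4, 3.0]
width: 0.009
gripper_force: 1.8
clock: 22.3
position: [0.5471, 0.0609, 0.0385]
tool_rot: [0.676, 0.737, -0.001, -0.0]
force: [-7.0, -0.8, 5.2]
width: 0.005
gripper_force: 3.0
```

```bash
python3 -m creep '[{"fingers":1,"tx":0,"ty":-6,"tz":0,"rx":0,"ry":0,"rz":0},{"fingers":1,"tx":0,"ty":-6,"tz":-15,"rx":0,"ry":0,"rz":0},{"fingers":1,"tx":0,"ty":0,"tz":-45,"rx":0,"ry":0,"rz":0},{"fingers":1,"tx":0,"ty":0,"tz":-45,"rx":0,"ry":0,"rz":0},{"fingers":-0.5,"tx":0,"ty":0,"tz":-5,"rx":0,"ry":0,"rz":4},{"fingers":-0.5,"tx":0,"ty":0,"tz":0,"rx":0,"ry":0,"rz":8.5},{"fingers":-0.5,"tx":0,"ty":0,"tz":0,"rx":0,"ry":0,"rz":8.5},{"fingers":-0.5,"tx":0,"ty":0,"tz":0,"rx":0,"ry":0,"rz":8.5},{"fingers":-0.5,"tx":0,"ty":0,"tz":0,"rx":0,"ry":0,"rz":8.5},{"fingers":-0.5,"tx":0,"ty":0,"tz":0,"rx":0,"ry":0,"rz":8.5},{"fingers":-0.5,"tx":0,"ty":0,"tz":0,"rx":0,"ry":0,"rz":8.5},{"fingers":-0.5,"tx":0,"ty":0,"tz":0,"rx":0,"ry":0,"rz":8.5}]';python3 -m creep '[{"fingers":-0.5,"tx":0,"ty":0,"tz":0,"rx":0,"ry":0,"rz":8.5},{"fingers":-0.5,"tx":0,"ty":0,"tz":0,"rx":0,"ry":0,"rz":8.5},{"fingers":-0.5,"tx":0,"ty":0,"tz":0,"rx":0,"ry":0,"rz":8.5},{"fingers":-0.5,"tx":0,"ty":0,"tz":0,"rx":0,"ry":0,"rz":1},{"fingers":-0.5,"tx":0,"ty":-30,"tz":0,"rx":0,"ry":0,"rz":0},{"fingers":-0.5,"tx":0,"ty":-40,"tz":0,"rx":0,"ry":0,"rz":0},{"fingers":-0.5,"tx":0,"ty":-30,"tz":0,"rx":0,"ry":0,"rz":0},{"fingers":-0.5,"tx":0,"ty":-15,"tz":0,"rx":0,"ry":0,"rz":0},{"fingers":-0.5,"tx":0,"ty":0,"tz":0,"rx":0,"ry":0,"rz":0},{"fingers":-0.5,"tx":0,"ty":0,"tz":0,"rx":0,"ry":0,"rz":0}]'; python3 - <<'E'
from h import *
im,c,o=snap("wrist","w8"); p=o["position"]; R=Rn.from_quat(o["tool_rot"]).as_matrix()
print(p,"yaw",np.degrees(np.arctan2(R[1,0],R[0,0])),o["width"]); d=np.array([.529,.1755,.050])-p; print("tool delta",R.T@d*1e3, "lip px expected",proj(c,[.5297,.1755,.064]))
E
```

```text
clock: 23.5
position: [0.5362, 0.0604, 0.1495]
tool_rot: [0.963, 0.268, 0.001, -0.0]
force: [-0.8, 0.5, 0.2]
width: 0.642
gripper_force: 0.0
clock: 24.5
position: [0.5264, 0.1736, 0.1485]
tool_rot: [0.999, 0.043, 0.0, 0.0]
force: [0.3, -0.1, -0.4]
width: 0.748
gripper_force: 0.0
[0.52635405 0.17355067 0.14849621] yaw 4.936501218064004 0.7477526894248411
tool delta [ 2.80427665 -1.78058886 98.49502484] lip px expected [319.16491312 204.35482715]
```

View pics/w8.png

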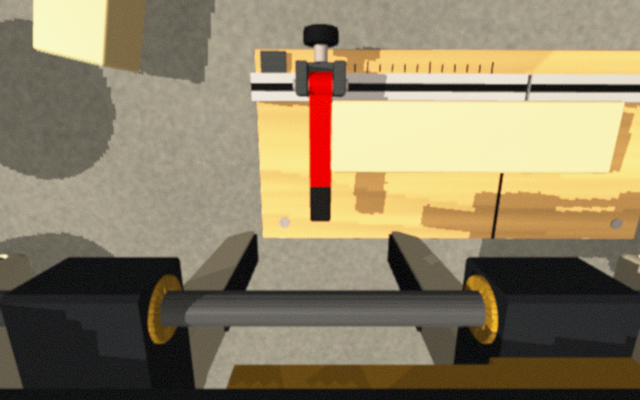

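```bash
python3 -m creep '[{"fingers":-0.5,"tx":2.8,"ty":-1.8,"tz":20,"rx":0,"ry":0,"rz":0},{"fingers":-0.5,"tx":0,"ty":0,"tz":30,"rx":0,"ry":0,"rz":0},{"fingers":-0.5,"tx":0,"ty":0,"tz":30,"rx":0,"ry":0,"rz":0},{"fingers":-0.5,"tx":0,"ty":0,"tz":18,"rx":0,"ry":0,"rz":0},{"fingers":0.2,"tx":0,"ty":0,"tz":0,"rx":0,"ry":0,"rz":0},{"fingers":1,"tx":0,"ty":0,"tz":0,"rx":0,"ry":0,"rz":0},{"fingers":1,"tx":0,"ty":0,"tz":0,"rx":0,"ry":0,"rz":0},{"fingers":1,"tx":0,"ty":0,"tz":0,"rx":0,"ry":0,"rz":0},{"fingers":1,"tx":0,"ty":0,"tz":0,"rx":0,"ry":0,"rz":0},{"fingers":1,"tx":0,"ty":0,"tz":0,"rx":0,"ry":0,"rz":0},{"fingers":1,"tx":0,"ty":0,"tz":0,"rx":0,"ry":0,"rz":0},{"fingers":1,"tx":0,"ty":0,"tz":0,"rx":0,"ry":0,"rz":0}]'
```

```text
clock: 25.75
position: [0.5291, 0.1758, 0.0505]
tool_rot: [0.999, 0.042, 0.0, 0.001]
force: [0.7, -2.9, 3.1]
width: 0.171
gripper_force: 30.0
```

```bash
python3 -m creep '[{"fingers":1,"tx":0.5,"ty":0,"tz":-6,"rx":0,"ry":0,"rz":0},{"fingers":1,"tx":0.6,"ty":0,"tz":-7.6,"rx":0,"ry":0,"rz":0},{"fingers":1,"tx":3.3,"ty":0,"tz":-13.2,"rx":0,"ry":0,"rz":0},{"fingers":1,"tx":5.4,"ty":0,"tz":-12.5,"rx":0,"ry":0,"rz":0},{"fingers":1,"tx":7.4,"ty":0,"tz":-11.5,"rx":0,"ry":0,"rz":0},{"fingers":1,"tx":9.1,"ty":0,"tz":-10.1,"rx":0,"ry":0,"rz":0},{"fingers":1,"tx":10.6,"ty":0,"tz":-8.5,"rx":0,"ry":0,"rz":0}]'; python3 -m creep '[{"fingers":1,"tx":11.9,"ty":0,"tz":-6.7,"rx":0,"ry":0,"rz":0},{"fingers":1,"tx":12.8,"ty":0,"tz":-4.7,"rx":0,"ry":0,"rz":0},{"fingers":1,"tx":13.4,"ty":0,"tz":-2.6,"rx":0,"ry":0,"rz":0},{"fingers":1,"tx":13.6,"ty":0,"tz":-0.4,"rx":0,"ry":0,"rz":0},{"fingers":1,"tx":13.5,"ty":0,"tz":1.9,"rx":0,"ry":0,"rz":0},{"fingers":1,"tx":13,"ty":0,"tz":4,"rx":0,"ry":0,"rz":0},{"fingers":1,"tx":0,"ty":0,"tz":0,"rx":0,"ry":0,"rz":0},{"fingers":1,"tx":0,"ty":0,"tz":0,"rx":0,"ry":0,"rz":0}]'
```

```text
clock: 26.45
position: [0.5643, 0.1787, 0.12]
tool_rot: [0.999, 0.043, -0.002, 0.001]
force: [-0.3, -4.7, -6.8]
width: 0.171
gripper_force: 30.0
clock: 27.25
position: [0.6455, 0.1856, 0.1298]
tool_rot: [0.999, 0.042, 0.002, 0.0]
force: [2.5, -5.7, 6.8]
width: 0.155
gripper_force: 30.0
```

```bash
python3 -m creep '[{"fingers":-0.4,"tx":0,"ty":0,"tz":0,"rx":0,"ry":0,"rz":0},{"fingers":-0.4,"tx":0,"ty":0,"tz":0,"rx":0,"ry":0,"rz":0},{"fingers":-0.4,"tx":0,"ty":0,"tz":0,"rx":0,"ry":0,"rz":0},{"fingers":-0.4,"tx":0,"ty":0,"tz":0,"rx":0,"ry":0,"rz":0},{"fingers":-0.4,"tx":0,"ty":0,"tz":-20,"rx":0,"ry":0,"rz":0},{"fingers":-0.4,"tx":0,"ty":0,"tz":-40,"rx":0,"ry":0,"rz":0},{"fingers":-0.4,"tx":-20,"ty":10,"tz":-40,"rx":0,"ry":0,"rz":0},{"fingers":-0.4,"tx":-35,"ty":25,"tz":-40,"rx":0,"ry":0,"rz":0},{"fingers":-0.4,"tx":-20,"ty":15,"tz":-30,"rx":0,"ry":0,"rz":0},{"fingers":-0.4,"tx":0,"ty":0,"tz":0,"rx":0,"ry":0,"rz":0},{"fingers":-0.4,"tx":0,"ty":0,"tz":0,"rx":0,"ry":0,"rz":0}]'; python3 - <<'E'
from h import *
im,c,o=snap("wrist","w9"); print(o["position"],o["force"])
a=np.radians(4.7); xb=np.array([np.cos(a),np.sin(a)]); yb=np.array([-xb[1],xb[0]]); O=np.array([.5804,.0599])
h=cv2.cvtColor(im,cv2.COLOR_BGR2HSV); m=cv2.inRange(h,(20,30,225),(35,85,255)); m[:110]=0; m[:,:290]=0
q=max(cv2.findContours(m,cv2.RETR_EXTERNAL,cv2.CHAIN_APPROX_NONE)[0],key=cv2.contourArea)
W=np.array([on_z(c,p[0],.068)[:2]-O for p in q],dtype=np.float32); W=np.c_[W@xb,W@yb]*1e3
r=cv2.minAreaRect(W.astype(np.float32)); print(r,cv2.boundingRect(q)); print(cv2.boxPoints(r).round(1).tolist())
E
```

```text
clock: 28.35
position: [0.5781, 0.1349, 0.2931]
tool_rot: [0.999, 0.043, 0.001, -0.0]
force: [0.3, 0.3, -1.2]
width: 0.701
gripper_force: 0.0
[0.57810085 0.13489977 0.29307495] [ 0.29537634  0.32114808 -1.23636923]
((9.020278930664062, 11.583534240722656), (47.855201721191406, 199.28292846679688), 0.1376703977584839) (291, 149, 175, 42)
[[-15.100000381469727, 111.19999694824219], [-14.699999809265137, -88.0999984741211], [33.20000076293945, -88.0], [32.70000076293945, 111.30000305175781]]
```

View pics/w9.png

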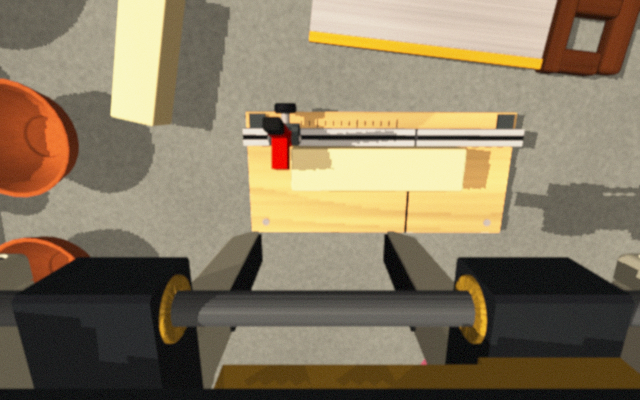

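```bash
python3 - <<'E'
from h import *
a=np.radians(4.7); xb=np.array([np.cos(a),np.sin(a)]); yb=np.array([-xb[1],xb[0]]); O=np.array([.5804,.0599])
z=np.load("w2.npz"); c2=(z["K"],z["R"],z["t"]); c9=cam("wrist",bot.get_obs())
def P(c,th,r,n=0): # n: offset along back face normal
    x=.045-r*np.cos(th)+n*np.sin(th); zz=.058+r*np.sin(th)+n*np.cos(th)
    q=O+x*xb+.119*yb; return proj(c,[q[0],q[1],zz]).round(0)
for th in (1.25,1.5,1.6,1.7,1.8,1.95): print(th,"w2",P(c2,th,.099,.006),P(c2,th,.099,-.006),P(c2,th,.069,-.006),"w9",P(c9,th,.099,.006),P(c9,th,.099,-.006),P(c9,th,.069,-.006))
for f in ("w2","w9"):
    g=cv2.cvtColor(cv2.imread(f"pics/{f}.png"),cv2.COLOR_BGR2GRAY)
    print(f,[(r,int((g[r,258:275]<45).sum())) for r in range(88,145,3)])
E
```

```text
1.25 w2 [271. 162.] [273. 174.] [276. 159.] w9 [273. 175.] [274. 186.] [278. 170.]
1.5 w2 [269. 136.] [270. 149.] [275. 143.] w9 [271. 147.] [272. 161.] [277. 154.]
1.6 w2 [269. 124.] [270. 138.] [274. 136.] w9 [271. 136.] [271. 150.] [276. 147.]
1.7 w2 [268. 113.] [269. 127.] [274. 129.] w9 [271. 124.] [271. 138.] [276. 140.]
1.8 w2 [268. 101.] [269. 115.] [274. 122.] w9 [271. 112.] [271. 126.] [276. 132.]
1.95 w2 [268.  85.] [268.  98.] [273. 111.] w9 [271.  96.] [271. 109.] [276. 121.]
w2 [(88, 0), (91, 0), (94, 13), (97, 13), (100, 13), (103, 12), (106, 12), (109, 10), (112, 8), (115, 4), (118, 4), (121, 0), (124, 0), (127, 0), (130, 0), (133, 0), (136, 0), (139, 0), (142, 0)]
w9 [(88, 0), (91, 0), (94, 0), (97, 0), (100, 0), (103, 0), (106, 0), (109, 0), (112, 0), (115, 0), (118, 11), (121, 12), (124, 12), (127, 11), (130, 9), (133, 6), (136, 11), (139, 0), (142, 0)]
```

```bash
python3 -m creep '[{"fingers":1,"tx":15,"ty":-22,"tz":0,"rx":0,"ry":0,"rz":0},{"fingers":1,"tx":16,"ty":-22,"tz":0,"rx":0,"ry":0,"rz":0},{"fingers":1,"tx":0,"ty":0,"tz":20,"rx":0,"ry":0,"rz":0},{"fingers":1,"tx":0,"ty":0,"tz":25,"rx":0,"ry":0,"rz":0},{"fingers":1,"tx":0,"ty":0,"tz":30,"rx":0,"ry":0,"rz":0},{"fingers":1,"tx":0,"ty":0,"tz":30,"rx":0,"ry":0,"rz":0},{"fingers":1,"tx":0,"ty":0,"tz":30,"rx":0,"ry":0,"rz":0},{"fingers":1,"tx":0,"ty":0,"tz":23,"rx":0,"ry":0,"rz":0},{"fingers":1,"tx":0,"ty":0,"tz":0,"rx":0,"ry":0,"rz":0},{"fingers":1,"tx":5,"ty":0,"tz":0,"rx":0,"ry":0,"rz":0},{"fingers":1,"tx":5,"ty":0,"tz":0,"rx":0,"ry":0,"rz":0},{"fingers":1,"tx":0,"ty":0,"tz":0,"rx":0,"ry":0,"rz":0}]';python3 -m creep '[{"fingers":1,"tx":3,"ty":0,"tz":0,"rx":0,"ry":0,"rz":0},{"fingers":1,"tx":3,"ty":0,"tz":0,"rx":0,"ry":0,"rz":0},{"fingers":1,"tx":0,"ty":0,"tz":0,"rx":0,"ry":0,"rz":0}]';python3 -m creep '[{"fingers":1,"tx":2,"ty":0,"tz":0,"rx":0,"ry":0,"rz":0},{"fingers":1,"tx":2,"ty":0,"tz":0,"rx":0,"ry":0,"rz":0},{"fingers":1,"tx":0,"ty":0,"tz":0,"rx":0,"ry":0,"rz":0}]'
```

```text
clock: 29.6
position: [0.6167, 0.1824, 0.1354]
tool_rot: [0.999, 0.043, 0.001, -0.0]
force: [0.3, 0.1, 0.5]
width: 0.009
gripper_force: 0.0
clock: 29.9
position: [0.6217, 0.1826, 0.1347]
tool_rot: [0.999, 0.043, 0.0, -0.0]
force: [0.4, -0.4, 0.0]
width: 0.006
gripper_force: 0.0
clock: 30.2
position: [0.6245, 0.1828, 0.1341]
tool_rot: [0.999, 0.043, -0.001, 0.0]
force: [-3.0, -1.1, 1.7]
width: 0.007
gripper_force: 1.6
```

```bash
python3 -m creep '[{"fingers":1,"tx":1.5,"ty":0,"tz":0,"rx":0,"ry":0,"rz":0},{"fingers":1,"tx":0,"ty":0,"tz":0,"rx":0,"ry":0,"rz":0}]';python3 -m creep '[{"fingers":1,"tx":1.5,"ty":0,"tz":0,"rx":0,"ry":0,"rz":0},{"fingers":1,"tx":0,"ty":0,"tz":0,"rx":0,"ry":0,"rz":0}]'
```

```text
clock: 30.4
position: [0.6249, 0.1828, 0.134]
tool_rot: [0.999, 0.043, -0.002, 0.0]
force: [-6.2, -0.4, 3.7]
width: 0.004
gripper_force: 3.9
clock: 30.6
position: [0.6252, 0.1829, 0.1339]
tool_rot: [0.999, 0.043, -0.003, 0.0]
force: [-10.6, -1.0, 6.0]
width: 0.004
gripper_force: 6.0
```

Firmly at its end stop now. Back off, retreat up and check once more.

```bash
python3 -m creep '[{"fingers":1,"tx":-8,"ty":0,"tz":0,"rx":0,"ry":0,"rz":0},{"fingers":1,"tx":-10,"ty":0,"tz":0,"rx":0,"ry":0,"rz":0},{"fingers":1,"tx":0,"ty":0,"tz":-30,"rx":0,"ry":0,"rz":0},{"fingers":1,"tx":0,"ty":0,"tz":-40,"rx":0,"ry":0,"rz":0},{"fingers":1,"tx":-12,"ty":20,"tz":-40,"rx":0,"ry":0,"rz":0},{"fingers":1,"tx":-10,"ty":22,"tz":-40,"rx":0,"ry":0,"rz":0},{"fingers":1,"tx":0,"ty":0,"tz":-10,"rx":0,"ry":0,"rz":0},{"fingers":1,"tx":0,"ty":0,"tz":0,"rx":0,"ry":0,"rz":0},{"fingers":1,"tx":0,"ty":0,"tz":0,"rx":0,"ry":0,"rz":0}]'; python3 - <<'E'
from h import *
im,c,o=snap("wrist","w10"); print(o["position"])
a=np.radians(4.7); xb=np.array([np.cos(a),np.sin(a)]); yb=np.array([-xb[1],xb[0]]); O=np.array([.5804,.0599])
g=cv2.cvtColor(im,cv2.COLOR_BGR2GRAY)
def P(th,r,n): 
    q=O+(.045-r*np.cos(th)+n*np.sin(th))*xb+.119*yb; return proj(c,[q[0],q[1],.058+r*np.sin(th)+n*np.cos(th)]).round(0)
for th in (1.7,1.83,1.95): print(th,P(th,.099,.006))
x0=int(P(1.95,.099,.006)[0]); print([(r,int((g[r,x0-8:x0+8]<45).sum())) for r in range(80,150,3)])
h=cv2.cvtColor(im,cv2.COLOR_BGR2HSV); m=cv2.inRange(h,(20,30,225),(35,85,255)); m[:110]=0; m[:,:x0+12]=0
q=max(cv2.findContours(m,cv2.RETR_EXTERNAL,cv2.CHAIN_APPROX_NONE)[0],key=cv2.contourArea)
W=np.array([on_z(c,p[0],.068)[:2]-O for p in q],dtype=np.float32); W=np.c_[W@xb,W@yb]*1e3
print(cv2.boxPoints(cv2.minAreaRect(W.astype(np.float32))).round(1).tolist())
E
```

```text
clock: 31.5
position: [0.5914, 0.1387, 0.2933]
tool_rot: [0.999, 0.043, -0.0, -0.0]
force: [-0.1, 0.3, -0.4]
width: 0.007
gripper_force: 0.0
[0.5913644  0.13865329 0.29326959]
1.7 [274. 140.]
1.83 [274. 125.]
1.95 [274. 112.]
[(80, 0), (83, 0), (86, 0), (89, 0), (92, 0), (95, 0), (98, 0), (101, 0), (104, 0), (107, 0), (110, 0), (113, 0), (116, 14), (119, 14), (122, 14), (125, 15), (128, 14), (131, 12), (134, 10), (137, 2), (140, 6), (143, 0), (146, 0), (149, 0)]
[[-15.600000381469727, 111.4000015258789], [-15.0, -87.9000015258789], [32.599998474121094, -87.80000305175781], [31.899999618530273, 111.5999984741211]]
```

```bash
python3 -c "
from bench import bot
print(bot.job_done())"
```

```text
the job is handed in; nothing more can be done
None
```

The job is handed in at 31.5 s: the bar lies against the fence where the stop gauged it. The last picture shows the stop fully up and the bar unmoved, its gauged end at the stop-face plane to within about 0.5 mm. I did not re-measure the bystanders.

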